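# Snap a filter cube home on its kinematic base

### The arm

A 6-joint arm with a two-finger parallel gripper is mounted at the origin on a cart in front of the work surface, level with it; the furniture and walls round the work are solid. World frame = base frame: x ahead of the robot, y to its left, z up, the work surface at z = 0. Lengths are in m, angles in rad, forces in N, time in s.
With the tool pointing down it reaches from about 0.35 to 0.8 m from the base axis. Payload 7.3 kg.
Tool frame: the origin (TCP) lies between the finger pads; the fingertips stand 25 mm ahead of it and the grasp point (between the pads) lies 6 mm ahead of it (r.tip_extent is the distance from the TCP to the fingertips, in m); z points along the fingers, y is the line along which they close (so a half turn about z gives the same grasp; the last joint's range is limited). The gripper opens to 85 mm and grips with 20 to 120 N. Pads are 22 mm wide; open, the fingers measure 114 mm over their backs; the gripper's body (76 mm by 85 mm) begins 54 mm behind the grasp point. The pads swing forward as they close: fully open they stand 13 mm farther back than shut.
Start: joints at [1.118, 0.342, 1.524, -0, 1.275, -0.146], TCP at [0.159, 0.501, 0.256] pointing down, gripper open.
Joint ranges: [-2.53, 2.53], [-0.77, 2.02], [0.04, 2.7], [-1, 4.14], [0.28, 2.66], [-3.11, 3.11]. Speed limits (rad/s): [2.57, 2.57, 3.14, 3.14, 3.14, 3.14].

### API

Orientations are given as a unit quaternion [x, y, z, w].
In Python, from workcell import r, command_gripper, optics gives the robot as it stands. The module is installed in compiled form; this text tells all that it offers. Calls block until the motion is done:
- r.reach(position, orientation): joint-space move of the TCP to a pose.
- r.move_straight(position, orientation=None, speed=0.15, max_force=None): straight line of the TCP; orientation=None keeps the orientation; speed is the mean speed in m/s. With max_force (N) it stops when the force on the tool has changed by that much, and returns True; else False.
- r.movej(angles): joint-space move.
- command_gripper(opening, force=None): finger opening in m; force is the grip in N (None keeps the last); returns when the fingers have stopped.
- r.hold(seconds).
- r.solve_ik(position, orientation): joint angles nearest the present ones, or None.
- r.read_state(): the state.
- optics.get_image(name): name is "scene" or "top"; returns (picture, depth): 480x640x3 uint8, red, green, blue; 480x640 float32, m along the optical axis (not along the pixel's ray), 0 where there is no reading.
- optics.camera_model(name): a dict with "K" (3x3 intrinsics, pixels), "R" (3x3) and "t" (3): a world point X has camera coordinates R X + t. Camera axes: x right, y down, z forward; pixel columns grow to the right and rows downward; lengths in m; the calibration is good to about 2 mm. A picture is of the moment at which its call begins. camera_model takes no time and is no camera call.
A pose or a line that the arm cannot do raises r.PlanningError and nothing moves.
- r.finish_job(): hands the job in; it is judged then, once.
The state is a dict: "time_s": time; "joint_positions": joint angles; "dq": joint speeds; "tau": joint torques, N m; "eef_pos": TCP position; "eef_rot": TCP orientation; "contact_force": force on the tool from outside, world axes, zero at the start; "torque": the same for the moment, N m; "grip_width": finger opening in m; "grip_force": force on a finger pad.
Only numpy, scipy, OpenCV 4.12 (cv2) and the standard library are available. Lean on these libraries where they do the work, as an engineer would, in place of code of your own. Each camera call takes 0.05 s, during which the arm holds its last target. There are 200 camera calls.

### The job

Put the filter cube back on the kinematic base on the small breadboard: pick it up by its two plain sides, bring its carrier plate level over the three balls with the tapered end at the single ball, and press it straight down until both spring catches have snapped over the plate's edges and pull it fully home on the balls. Feel for the seat and stop there, never pushing with more than about 20 N, for the balls and grooves dent; do not drop it; then let go and leave the petri dish, the amber dropper bottle and the box of cover glasses where they are.

Things in the scene. Friction and masses are not known exactly. Their poses are not given: they have to be found in the camera images.
- cube_plate: Loose, 0.34 kg: bare aluminium carrier plate 78 x 84 mm, black filter cube on top. Origin: under the cube's middle, at the underside of the plate's groove blocks (on the worktop at first); z up, x to the plate's tapered end (x -32 to 46, y -42 to 42). Slab z 6 to 18 mm, widest at z 16, sides sloping in below. Under it three blocks with V grooves 6 mm deep, fitting the balls one way round only.
- cube_grip (a point): Where to hold the cube: 44 mm above cube_plate's origin, on its z axis. The cube is 38 mm in x, 40 mm in y, from z 18 to 59 mm. Its -x and +x sides are plain: grip across these, fingers closing along x. On +y a round port stands out 9 mm, on -y a 3 mm ring: not for gripping.
- plate_nose (a point): Middle of the top edge of the plate's tapered end: 46 mm along +x from cube_plate's origin, 18 mm above it.
- kin_base: Fixed base: breadboard 150 x 130 x 10 mm, on it a dark height stage (fine screw at its -x side) with three 12 mm steel balls and two upright spring catches. Origin: centre of the breadboard's underside, z up. Single ball at x +33, y 0; the others at x -16.5, y +24 and -24 mm. Plate home: origin over this origin, x axes alike, 49.5 to 69.5 mm above it, as the stage happens to be set.
- base_axis (a point): Base axis, 10 mm above kin_base's origin. The stage's height (20 mm range) is not measured: feel for it. Lowered level, the plate meets the catches 10 mm above home; the push then rises to 10 to 14 N (plate's weight included); about 4 mm above home the catches snap over, the push falls and the springs pull the plate down (10 N) onto the balls. A tug of 5 N does not free it.
- catch_left (a joint): Spring catch on the +y side: steel lever 18 mm wide, hinged at its foot on the stage; nose 19 mm, top 28 mm above the home height of the plate's origin. Radians, growing outwards: 0 free, 0.1 at the widest part of the plate's edge, 0.025 to 0.085 with the plate home (and briefly on the way in). Noisy by about 0.01.
- catch_right (a joint): The same on the base's -y side: 0 free, about 0.1 at the widest point of the plate's edge, 0.025 to 0.085 with the plate home.
- petri_dish: Bystander: covered petri dish, 62 mm across, 15 mm high; origin under its centre. Leave in place.
- dropper_bottle: Bystander: amber dropper bottle, 35 mm across, 104 mm high; origin under its centre. Leave in place.
- coverslip_box: Bystander: blue and white box of cover glasses, 34 x 64 x 18 mm; origin under its centre. Leave in place.

How it is judged:
By the outcome, as a careful person would: the job done as asked, in the order asked, and still so for the second after the job is handed in, with the robot touching nothing.
It also fails if it takes over 48 s, if anything falls off the work surface, if the arm or the gripper's body presses on something with over 40 N, if the wrist force passes 120 N, or if a joint passes its speed limit or range.

## Working session

There is one attempt and no reset: what is moved stays moved. The work goes in short steps, each a Python script; the robot and the scene stay as the last script left them, time stands still between calls to the robot, and variables do not carry over. Pictures are saved under pics/ and viewed, at most 10 in all, crops included, and the job is handed in when it is done.

```bash
mkdir -p pics; python3 - <<'E'
from workcell import r, optics
import cv2, numpy as np
for n in ("scene","top"):
    p,d=optics.get_image(n); cv2.imwrite(f"pics/{n}0.png",p[:,:,::-1]); np.savez(f"{n}0.npz",p=p,d=d)
    m=optics.camera_model(n); print(n,m["K"].round(1).tolist(),m["R"].round(3).tolist(),m["t"].round(3).tolist())
s=r.read_state(); print(s["time_s"],s["eef_rot"],s["contact_force"])
E
```

```text
scene [[575.0, 0.0, 320.3], [0.0, 575.0, 242.3], [0.0, 0.0, 1.0]] [[0.463, -0.886, 0.001], [-0.393, -0.207, -0.896], [0.794, 0.415, -0.444]] [-0.408, 0.243, 0.62]
top [[445.5, 0.0, 317.3], [0.0, 445.5, 231.5], [0.0, 0.0, 1.0]] [[-0.008, -1.0, 0.002], [-0.977, 0.008, -0.213], [0.213, -0.003, -0.977]] [-0.168, 0.573, 0.784]
0.1 [ 1.52809363e-01  9.88255441e-01 -6.66782560e-04 -1.93283268e-04] [-0.35239297 -0.07403574  1.42025982]
```

View pics/top0.png

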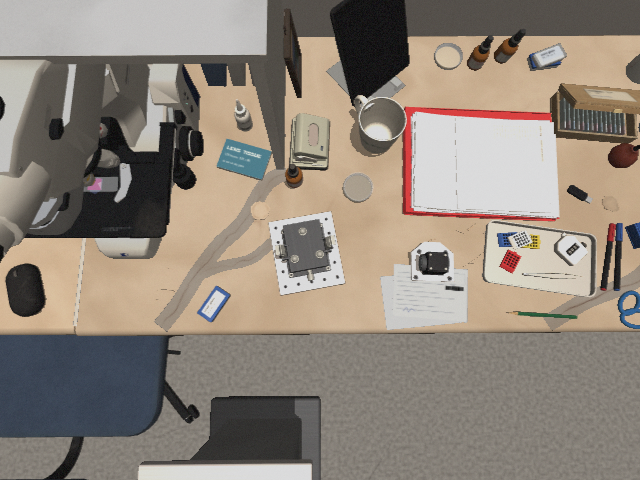

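View pics/scene0.png

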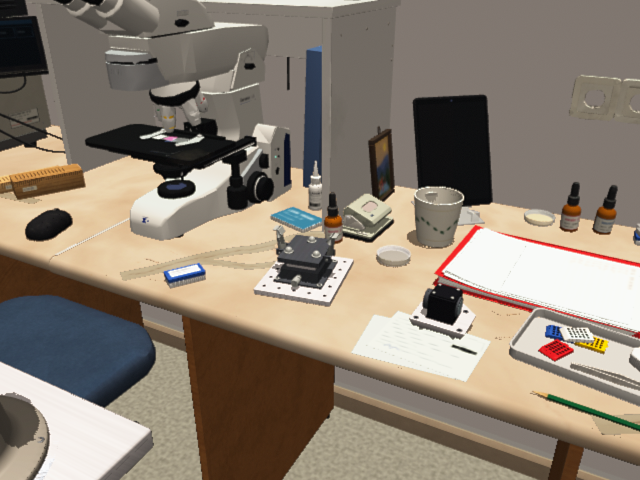

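The top view shows the base around (308,252) with its fine screw pointing down the image, and the cube plate around (433,262). The dish is at (357,187), the bottle at (293,175) and the coverslip box at (213,303). I'll zoom in on the base and plate.

```bash
python3 - <<'E'
import cv2, numpy as np
p=cv2.imread("pics/top0.png"); s=cv2.imread("pics/scene0.png")
a=cv2.resize(p[205:300,265:350],None,fx=4.6,fy=4.6,interpolation=cv2.INTER_CUBIC)
b=cv2.resize(p[230:300,395:475],None,fx=4.9,fy=4.9,interpolation=cv2.INTER_CUBIC)
h=max(a.shape[0],b.shape[0]); f=lambda i:cv2.copyMakeBorder(i,0,h-i.shape[0],0,0,0)
cv2.imwrite("pics/crop_top.png",np.hstack([f(a),f(b)])[:600,:800])
a=cv2.resize(s[220:310,250:360],None,fx=3.6,fy=3.6,interpolation=cv2.INTER_CUBIC)
b=cv2.resize(s[270:350,400:490],None,fx=4.4,fy=4.4,interpolation=cv2.INTER_CUBIC)
h=max(a.shape[0],b.shape[0])
cv2.imwrite("pics/crop_scene.png",np.hstack([f(a),f(b)])[:600,:800])
E
```

```text
(no output)
```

View pics/crop_top.png

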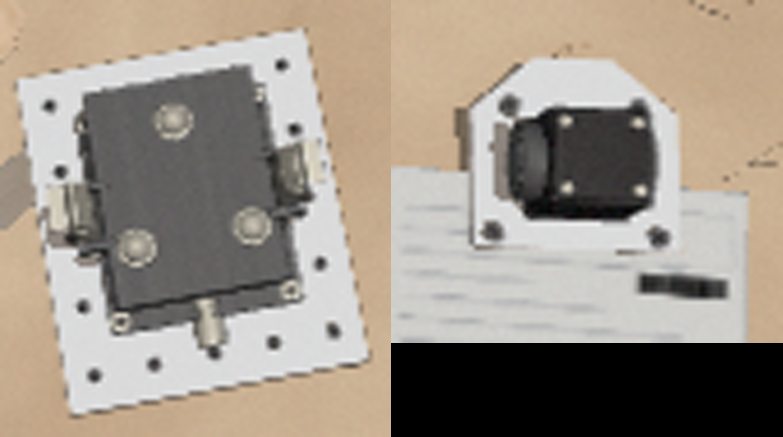

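View pics/crop_scene.png

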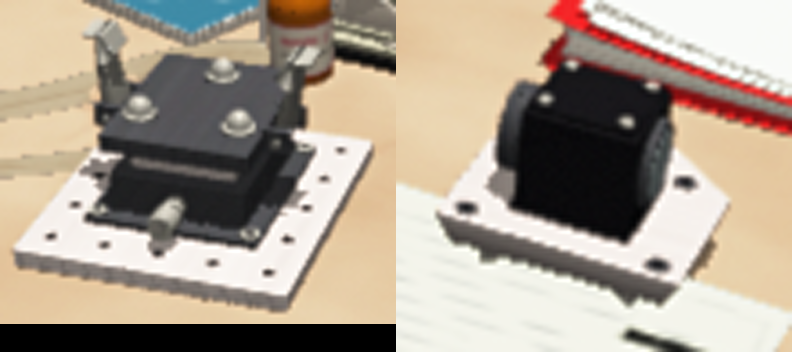

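Top crop: the single ball sits up-left of the two rear balls and the screw is at the bottom, so base yaw is about +10°. The plate's taper points up (+x) with the port on the left (+y), so its yaw is near 0. Next I'll measure both.

```bash
cat > h.py <<'E'
import cv2, numpy as np
from workcell import r, optics, command_gripper
from scipy.spatial.transform import Rotation as Ro
def cloud(n,d):
    m=optics.camera_model(n); K,R,t=(np.array(m[k]) for k in "KRt")
    v,u=np.mgrid[:480,:640]
    c=np.stack([(u-K[0,2])/K[0,0]*d,(v-K[1,2])/K[1,1]*d,d],-1)
    return (c-t)@R
def ray(n,uv,z):
    m=optics.camera_model(n); K,R,t=(np.array(m[k]) for k in "KRt")
    uv=np.atleast_2d(uv).astype(float); w=np.c_[uv,np.ones(len(uv))]@np.linalg.inv(K).T@R
    o=-R.T@t; return (o+w*((z-o[2])/w[:,2])[:,None])[:,:2]
def rect(n,mask,z):
    """largest blob of mask: contour cast on plane z, min-area rectangle (centre, sides, yaw deg)"""
    cs,_=cv2.findContours(mask.astype(np.uint8),cv2.RETR_EXTERNAL,cv2.CHAIN_APPROX_NONE)
    c=max(cs,key=cv2.contourArea)[:,0]; q=ray(n,c,z).astype(np.float32)
    return cv2.minAreaRect(q),q
def quat(yaw): # tool down, tool y along world direction yaw
    z=[0,0,-1]; y=[np.cos(yaw),np.sin(yaw),0]; return Ro.from_matrix(np.c_[np.cross(y,z),y,z]).as_quat()
E
python3 - <<'E'
from h import *
np.set_printoptions(precision=4,suppress=True)
for n in ("top","scene"):
    f=np.load(n+"0.npz"); d=f["d"]; p=f["p"].astype(int); W=cloud(n,d)
    g=p.min(-1)
    box=lambda x0,x1,y0,y1: np.s_[y0:y1,x0:x1]
    rg={"top":((266,352,205,302),(400,470,235,290)),"scene":((250,360,220,312),(405,485,275,345))}[n]
    for i,(x0,x1,y0,y1) in enumerate(rg):
        w=np.zeros((480,640),bool); w[y0:y1,x0:x1]=1; w&=d>0
        z=W[...,2]
        if i==0:
            tab=W[w&(z<.006)&(z>-.006)]; print(n,"table z",np.median(tab[:,2]),tab[:,2].std())
            bd=w&(z>.006)&(z<.1)|(w&(g>170)); bd=w&(z>.006)
            if n=="top": 
                m=w&(z>.005)&(z<.09); print("board",rect(n,m,.010)[0])
            st=w&(z>.03); zz=z[st]; h=np.histogram(zz,np.arange(.03,.12,.004)); print(h[0])
            cg=W[st&(abs(p.max(-1)-p.min(-1))<30)&(p.max(-1)<110)]; 
        else:
            c=w&(z>.053)&(z<.066); print("cubetop",c.sum(),np.median(z[c]),rect(n,c,.059)[0])
            s=w&(z>.013)&(z<.023)&(g>120); print("slab",s.sum(),np.median(z[s])); 
            m=w&(z>.010); 
            if n=="top":
                rr,q=rect(n,m,.018); print("all",rr); lo=np.percentile(q,[1,99],axis=0); print(lo)
E
```

```text
top table z -6.090841378606285e-05 0.0015760950958815755
board ((0.5416929125785828, -0.15024656057357788), (0.15025056898593903, 0.13040050864219666), 10.052773475646973)
[   1    0    0    1   11  214 1458  157   56    6    0    5   14   29
  110   38    0    0    0    0    0    0]
cubetop 461 0.058457022867162735 ((0.5124472975730896, -0.3941786289215088), (0.05106598883867264, 0.037880416959524155), 89.55232238769531)
slab 820 0.017938300617809693
all ((0.520227313041687, -0.39843079447746277), (0.08391834050416946, 0.07760418206453323), 87.83768463134766)
[[ 0.4806 -0.4408]
 [ 0.5586 -0.3553]]
scene table z -0.00022262139193503298 0.0014953027443494772
[271 119  45  46 167 171 974  90  71  27  28  24  32  35  86  10   0   0
   0   0   0   0]
cubetop 475 0.05826390565556565 ((0.5067861080169678, -0.39773619174957275), (0.05112329497933388, 0.045111652463674545), 86.18376159667969)
slab 1059 0.01775949842639799
```

```bash
python3 - <<'E'
from h import *
for n in ("top","scene"):
    d=np.load(n+"0.npz")["d"]; W=cloud(n,d)[d>0]
    rad=np.hypot(W[:,0],W[:,1]); an=np.degrees(np.arctan2(W[:,1],W[:,0]))
    for a in range(-50,100,10):
        s=(an>a)&(an<=a+10)&(W[:,0]>0)
        print(n,a,[(rr,round(float(W[s&(rad<rr),2].max()),3)) for rr in (.45,.55,.65,.75) if (s&(rad<rr)).any()])
for pos,y in (((.5132,-.398,.2),-1.5),((.5417,-.1502,.2),10.05)):
    for k in (0,180):
        print(pos,k,r.solve_ik(pos,quat(np.radians(y+k))))
E
```

```text
top -50 [(0.45, 0.004), (0.55, 0.004), (0.65, 0.057), (0.75, 0.057)]
top -40 [(0.45, 0.004), (0.55, 0.005), (0.65, 0.064), (0.75, 0.064)]
top -30 [(0.45, 0.004), (0.55, 0.058), (0.65, 0.092), (0.75, 0.092)]
top -20 [(0.45, 0.004), (0.55, 0.094), (0.65, 0.094), (0.75, 0.104)]
top -10 [(0.45, 0.005), (0.55, 0.016), (0.65, 0.019), (0.75, 0.424)]
top 0 [(0.45, 0.023), (0.55, 0.176), (0.65, 0.178), (0.75, 0.424)]
top 10 [(0.45, 0.005), (0.55, 0.454), (0.65, 0.454), (0.75, 0.454)]
top 20 [(0.45, 0.004), (0.55, 0.006), (0.65, 0.339), (0.75, 0.339)]
top 30 [(0.45, 0.005), (0.55, 0.005), (0.65, 0.039), (0.75, 0.039)]
top 40 [(0.45, 0.004), (0.55, 0.004), (0.65, 0.038), (0.75, 0.038)]
top 50 [(0.45, 0.001), (0.55, 0.001), (0.65, 0.001), (0.75, 0.001)]
top 60 [(0.45, -0.072), (0.55, -0.072), (0.65, -0.072), (0.75, -0.072)]
top 70 [(0.45, -0.072), (0.55, -0.072), (0.65, -0.072), (0.75, -0.072)]
top 80 [(0.45, -0.21), (0.55, -0.21), (0.65, -0.21), (0.75, -0.21)]
top 90 []
scene -50 [(0.45, 0.057), (0.55, 0.057), (0.65, 0.059), (0.75, 0.059)]
scene -40 [(0.45, 0.059), (0.55, 0.059), (0.65, 0.061),
[... 478 characters left out ...]
5, 0.174), (0.75, 0.175)]
scene 40 [(0.45, -0.245), (0.55, 0.002), (0.65, 0.036), (0.75, 0.036)]
scene 50 [(0.55, -0.247), (0.65, -0.245), (0.75, -0.242)]
scene 60 []
scene 70 []
scene 80 []
scene 90 []
(0.5132, -0.398, 0.2) 0 [-7.77550698e-01  6.15330100e-01  1.23024594e+00 -4.44089210e-16
  1.29601661e+00 -7.51370760e-01]
(0.5132, -0.398, 0.2) 180 [-7.77550698e-01  6.15330100e-01  1.23024594e+00 -4.44089210e-16
  1.29601661e+00  2.39022189e+00]
(0.5417, -0.1502, 0.2) 0 [-4.06811911e-01  4.58530524e-01  1.50521868e+00 -4.44089210e-16
  1.17784345e+00 -5.82217501e-01]
(0.5417, -0.1502, 0.2) 180 [-4.06811911e-01  4.58530524e-01  1.50521868e+00 -4.44089210e-16
  1.17784345e+00  2.55937515e+00]
```

```bash
python3 - <<'E'
from h import *
np.set_printoptions(precision=3,suppress=True)
s=r.read_state(); p=np.array(s["eef_pos"]); u=p[:2]/np.hypot(*p[:2])
r.move_straight([*(u*.38),.26],speed=.25)
q=np.array(r.read_state()["joint_positions"]); q[0]=-.7775; q[5]=-.751; r.movej(q)
Q=quat(np.radians(-1.5)); g=np.array([.513,-.3982])
r.reach([*g,.16],Q)
command_gripper(.07,60)
r.move_straight([*g,.051],speed=.1,max_force=8)
s=r.read_state(); print(s["time_s"],s["eef_pos"],s["contact_force"])
command_gripper(.03,60)
s=r.read_state(); print(s["time_s"],s["eef_pos"],s["grip_width"],s["grip_force"],s["contact_force"])
r.move_straight([*g,.16],speed=.1)
r.hold(.3); s=r.read_state(); print(s["time_s"],s["grip_width"],s["contact_force"],s["torque"])
r.move_straight([.5417,-.1502,.16],quat(np.radians(10.05)),speed=.15)
s=r.read_state(); print(s["time_s"],s["eef_pos"],s["contact_force"],s["torque"])
out=[]
for n in ("top","scene"):
    p,d=optics.get_image(n); np.savez(n+"1.npz",p=p,d=d)
    x,y=(230,150) if n=="top" else (220,130)
    out.append(cv2.resize(p[y:y+160,x:x+130,::-1],None,fx=3,fy=3,interpolation=cv2.INTER_CUBIC))
cv2.imwrite("pics/hover.png",np.hstack(out))
E
```

```text
5.6667 [ 0.513 -0.399  0.052] [-0.82   0.235  0.139]
6.0583 [ 0.513 -0.398  0.052] 0.03693799343926411 61.23797535896301 [0.177 0.961 5.754]
7.6 0.03677062658903047 [-0.106 -0.212 -4.435] [-0.025  0.029 -0.041]
9.4167 [ 0.542 -0.151  0.16 ] [ 0.057 -0.355 -4.681] [-0.026  0.016  0.054]
```

View pics/hover.png

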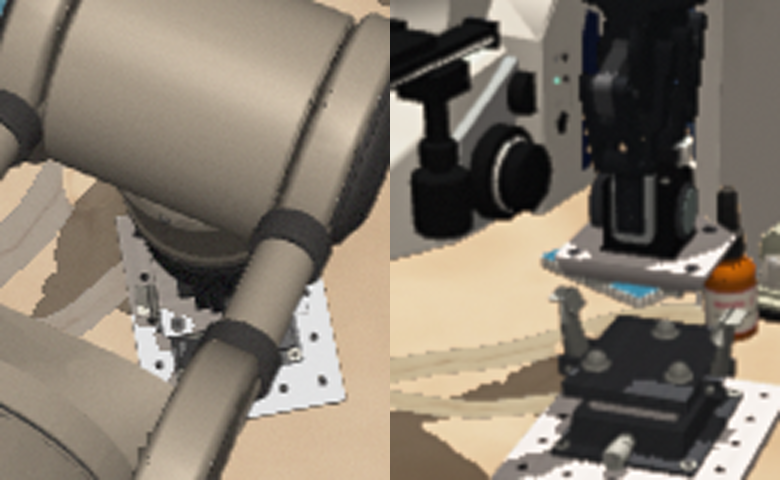

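The hover view shows the plate held level above the balls and about centred. Tail and both sides are visible in the scene camera, so I'll measure the plate there.

```bash
python3 - <<'E'
from h import *
np.set_printoptions(precision=4,suppress=True)
f=np.load("scene1.npz"); d=f["d"]; W=cloud("scene",d); z=W[...,2]
w=(d>0)&(abs(W[...,0]-.54)<.08)&(abs(W[...,1]+.15)<.08)
print(np.histogram(z[w],np.arange(.1,.15,.002)))
m0=w&(z>.1)&(z<.15); h,e=np.histogram(z[m0],np.arange(.1,.15,.002)); zt=np.median(z[m0&(abs(z-e[h.argmax()]-.001)<.003)])
T=w&(abs(z-zt)<.0035)&(f["p"].min(-1)>70); T=cv2.morphologyEx(T.astype(np.uint8),cv2.MORPH_OPEN,np.ones((2,2)))
print("zt",zt,T.sum()); rr,q=rect("scene",T,zt); print(rr)
P=W[T>0]; A=np.c_[P[:,:2]-P[:,:2].mean(0),np.ones(len(P))]; print("tilt",np.linalg.lstsq(A,P[:,2],rcond=None)[0])
# edges in the base frame (yaw 10.05 about base centre)
a=np.radians(10.05); R=np.array([[np.cos(a),-np.sin(a)],[np.sin(a),np.cos(a)]])
l=(q-[.5417,-.1502])@R*1000
for y0 in range(-40,45,10):
    k=abs(l[:,1]-y0)<5
    if k.any(): print("y",y0,"tail x",l[k,0].min(),l[k,0].max())
for x0 in range(-30,50,10):
    k=abs(l[:,0]-x0)<5
    if k.any(): print("x",x0,l[k,1].min(),l[k,1].max())
# same-camera check of the board
g=f["p"].min(-1); cv2.imwrite("pics/mask.png",T*255)
# balls in first scene picture (bright blobs on the dark stage)
f=np.load("scene0.npz"); W=cloud("scene",f["d"]); z=W[...,2]; L=(W[...,:2]-[.5417,-.1502])@R*1000
for bx,by in ((33,0),(-16.5,24),(-16.5,-24)):
    k=(np.hypot(L[...,0]-bx,L[...,1]-by)<9)&(z>.060)&(f["d"]>0); print(bx,by,L[k].mean(0),z[k].max(),k.sum())
f=np.load("top0.npz"); W=cloud("top",f["d"]); z=W[...,2]; L=(W[...,:2]-[.5417,-.1502])@R*1000
for bx,by in ((33,0),(-16.5,24),(-16.5,-24)):
    k=(np.hypot(L[...,0]-bx,L[...,1]-by)<9)&(z>.060)&(f["d"]>0); print(bx,by,L[k].mean(0),z[k].max(),k.sum())
E
```

```text
(array([  0,   0,   0,   3,  18,  12,  13,  40,  49,  54,  45,  72, 295,
       224,  43,  35,  27,  20,  35,  39,  32,  35,  43,  37]), array([0.1  , 0.102, 0.104, 0.106, 0.108, 0.11 , 0.112, 0.114, 0.116,
       0.118, 0.12 , 0.122, 0.124, 0.126, 0.128, 0.13 , 0.132, 0.134,
       0.136, 0.138, 0.14 , 0.142, 0.144, 0.146, 0.148]))
zt 0.1257475744333146 531
((0.5417056083679199, -0.15487734973430634), (0.0827268734574318, 0.08377649635076523), 9.866819381713867)
tilt [-0.3421 -0.1856  0.1237]
y -40 tail x -41.083525489308705 27.08587042732108
y -30 tail x -42.225089221198914 36.85014525720711
y -20 tail x -41.49248651146141 40.49612501049129
y -10 tail x -41.6992427704824 -22.873080694352087
y 0 tail x -42.17170266665178 -22.049318828661146
y 10 tail x -41.433379464477916 -22.186225954806993
y 20 tail x -41.16547028361393 -1.2495217947089765
y 30 tail x -41.373358817250974 9.09590318155288
y 40 tail x -38.70486252173618 8.594792903446184
x -30 -46.39354385015497 37.32442417067536
x -20 -46.44478876837791 37.18888555771792
x -10 -45.715289003813105 37.051225345061454
x 0 -46.4976310599469 36.84061052139671
x 10 -46.15304991511294 36.69737470484918
x 20 -45.004832329583465 -22.715872684341292
x 30 -36.80756858059984 -18.90293737282683
x 40 -25.241791195271137 -17.611283288284437
33 0 [29.4996 -0.487 ] 0.06484270683015084 23
-16.5 24 [-19.3596  23.904 ] 0.06471672830676779 21
-16.5 -24 [-20.0026 -23.7418] 0.06510148343982126 20
33 0 [32.9414  0.2005] 0.06663742906904209 28
-16.5 24 [-16.3731  24.2798] 0.06721633096472059 29
-16.5 -24 [-16.7272 -23.2718] 0.06537834814292234 28
```

```bash
python3 - <<'E'
from h import *
a=np.load("scene0.npz")["p"][280:340,405:485,::-1]; b=np.load("scene1.npz")["p"][180:240,265:345,::-1]
f=lambda i:cv2.resize(i,None,fx=8,fy=8,interpolation=cv2.INTER_NEAREST)[:,:640]
i=np.vstack([f(a),f(b)])  # 960 rows
cv2.imwrite("pics/zoom.png",cv2.resize(np.hstack([f(a),f(b)]),None,fx=.625,fy=.625,interpolation=cv2.INTER_AREA))
E
```

```text
(no output)
```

View pics/zoom.png

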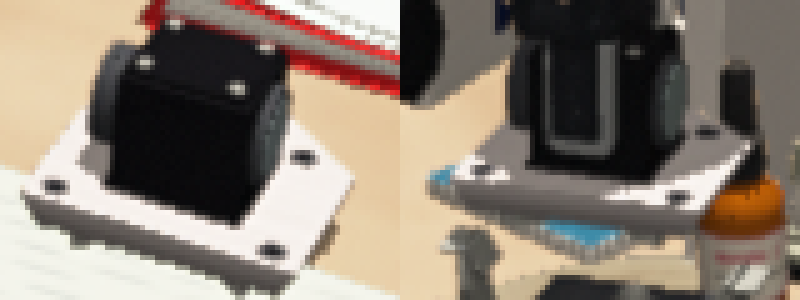

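```bash
python3 - <<'E'
from h import *
np.set_printoptions(precision=4,suppress=True)
s0=np.array([[55,187],[272,250],[303,157]])/5-.5+[405,280]
s1=np.array([[82,171],[279,197],[307,131]])/5-.5+[265,180]
t0=(np.array([[492,231],[658,237],[638,105],[509,105]])-[391,0])/4.9-.5+[395,230]
A=ray("top",t0,.018); B=ray("scene",s0,.018)
print("top0",A,"scene0",B, "diff",(A[:2]-B[:2])*1000)
def loc(P,o,yaw):
    c,s=np.cos(yaw),np.sin(yaw); return (P-o)@np.array([[c,-s],[s,c]])*1000
print("grasp frame top",loc(A,[.5132,-.3983],np.radians(-1.5)))
print("grasp frame scene",loc(B,[.5132,-.3983],np.radians(-1.5)))
for z in (.124,.126,.128):
    C=ray("scene",s1,z); print(z,loc(C,[.5417,-.1506],np.radians(10.05)), np.linalg.norm(C[0]-C[1]),np.linalg.norm(C[1]-C[2]))
print(np.linalg.norm(B[0]-B[1]),np.linalg.norm(B[1]-B[2]),np.linalg.norm(A[0]-A[1]),np.linalg.norm(A[1]-A[2]))
# scene views of board corners region: balls by bright blob in scene0 / scene1 
print(np.array(r.read_state()["eef_pos"]), r.read_state()["eef_rot"], quat(np.radians(10.05)))
E
```

```text
top0 [[ 0.4897 -0.3634]
 [ 0.4868 -0.4296]
 [ 0.5403 -0.4253]
 [ 0.5407 -0.3731]] scene0 [[ 0.4884 -0.3638]
 [ 0.4866 -0.4293]
 [ 0.5384 -0.4245]] diff [[ 1.2979  0.434 ]
 [ 0.2296 -0.2486]]
grasp frame top [[-24.3594  34.2609]
 [-25.5484 -31.9495]
 [ 27.7796 -26.2585]
 [ 26.8209  25.9208]]
grasp frame scene [[-25.6454  33.793 ]
 [-25.7844 -31.707 ]
 [ 25.8825 -25.5094]]
0.124 [[-20.3583  35.161 ]
 [-20.6648 -31.3716]
 [ 33.3734 -24.0316]] 0.06653325465956886 0.054534359310800376
0.126 [[-24.6335  33.4517]
 [-24.9383 -32.7208]
 [ 28.8075 -25.4206]] 0.06617324502322489 0.05423927537173563
0.128 [[-28.9087  31.7424]
 [-29.2118 -34.0701]
 [ 24.2415 -26.8096]] 0.06581323538688086 0.05394419143267111
0.06550014673776201 0.05203727500092218 0.06622106903392515 0.053630837662273334
[ 0.5416 -0.1509  0.1599] [ 0.6428  0.766  -0.0001  0.    ] [0.6425 0.7663 0.     0.    ]
```

The three plate screws line up with the tool frame to within about 1 mm in both views, so the plate is aligned with the base. Now I'll descend slowly by feel.

```bash
python3 - <<'E'
from h import *
Q=quat(np.radians(10.05)); xy=[.5417,-.1500]
r.move_straight([*xy,.135],Q,speed=.06,max_force=8); r.hold(.2)
f0=np.array(r.read_state()["contact_force"]); print(r.read_state()["time_s"],f0.round(2))
z=.135; pk=0; snapped=False
while z>.098:
    z-=.0007
    hit=r.move_straight([*xy,z],Q,speed=.012,max_force=10)
    s=r.read_state(); f=np.array(s["contact_force"])-f0
    print(round(z*1000,1),(np.array(s["eef_pos"])*1000).round(1),f.round(1),np.round(s["torque"],2),"HIT" if hit else "")
    pk=max(pk,f[2])
    if pk>7 and f[2]<pk-6: snapped=True
    if hit or f[2]>16 or np.hypot(*f[:2])>10 or (snapped and f[2]>6): break
print(s["time_s"],snapped,s["grip_width"])
E
```

```text
10.2833 [ 0.09 -0.43 -3.47]
134.3 [ 541.7 -150.   134.4] [-0.1 -0.2 -0.8] [ 0.01 -0.02 -0.05] 
133.6 [ 541.7 -150.   133.6] [ 1.1  0.6 -1. ] [ 0.04 -0.05 -0.08] 
132.9 [ 541.7 -150.   132.8] [-0.2  1.2 -1.4] [ 0.04  0.   -0.02] 
132.2 [ 541.7 -150.   132.1] [ 0.4  0.8 -1.1] [ 0.01  0.04 -0.07] 
131.5 [ 541.7 -150.   131.4] [-0.1  0.9  0.3] [ 0.03 -0.03 -0.02] 
130.8 [ 541.7 -150.   130.7] [-0.1  0.5 -0.3] [0.04 0.03 0.07] 
130.1 [ 541.7 -150.   130.1] [ 0.7  0.7 -1.2] [0.02 0.03 0.  ] 
129.4 [ 541.6 -150.   129.3] [ 0.2  0.5 -0.5] [-0.04  0.02 -0.01] 
128.7 [ 541.7 -150.   128.6] [-0.2  1.1 -0.2] [-0.02  0.02 -0.02] 
128.0 [ 541.6 -150.   127.9] [ 0.1  0.4 -0.9] [-0.03  0.03 -0.05] 
127.3 [ 541.7 -150.   127.2] [-0.2 -0.1 -0. ] [-0.04 -0.01 -0.02] 
126.6 [ 541.7 -150.   126.6] [ 0.   0.4 -0.7] [-0.06  0.02  0.01] 
125.9 [ 541.7 -150.   125.9] [ 0.2  0.9 -0.8] [-0.03  0.03  0.02] 
125.2 [ 541.7 -150.   125.1] [-0.3 -0.2 -0.1] [-0.01  0.04  0.04] 
124.5 [ 541.7 -150.   124.4] [ 1.6  0.7 -1.1] [-0.02 -0.01 -0.03] 
123.8 [ 541.7 -150.   123.8] [-0.1 -0.4 -0.5] [ 0.02 -0.03 -0.03] 
123.1 
[... 557 characters left out ...]
0.04] 
116.8 [ 542.1 -150.3  117.2] [-0.1  2.3 10.4] [ 0.08 -0.01  0.01] 
116.1 [ 542.2 -150.3  116.6] [0.1 0.8 9.6] [ 0.17 -0.09  0.04] 
115.4 [ 541.2 -149.8  114.4] [  1.5   0.4 -11.2] [ 0.19 -0.28  0.06] 
114.7 [ 540.5 -149.5  113. ] [  1.2   0.9 -11.5] [ 0.15 -0.17  0.03] 
114.0 [ 540.6 -149.6  113. ] [ -2.    0.7 -12.3] [0.24 0.3  0.13] 
113.3 [ 540.8 -149.7  112.9] [-5.5  1.4 -9.1] [0.43 0.84 0.16] 
112.6 [ 540.9 -149.7  112.8] [-5.3  3.2 -5. ] [0.5  1.09 0.17] 
111.9 [ 541.  -149.8  112.7] [-7.1  2.7  0.2] [0.62 1.35 0.15] 
111.2 [ 541.  -149.7  112.7] [-8.9  3.5  4.2] [0.68 1.7  0.21] 
110.5 [ 541.1 -149.8  112.6] [-10.4   4.8   9.8] [0.76 1.94 0.18] 
19.0333 True 0.03690470317467361
```

The catches snapped at z≈115.4 and the plate was pulled down hard onto the balls at z≈112.7. I'll relax the load, release, retreat and look.

```bash
python3 - <<'E'
from h import *
Q=quat(np.radians(10.05))
r.move_straight([.5408,-.1497,.1126],Q,speed=.01); s=r.read_state(); print(np.round(s["contact_force"],1),np.round(s["eef_pos"],4))
command_gripper(.075)
s=r.read_state(); print(np.round(s["contact_force"],1),s["grip_width"])
print(r.move_straight([.5408,-.1497,.24],Q,speed=.08,max_force=8))
q=np.array(r.read_state()["joint_positions"]); q[0]-=.6; r.movej(q)
print(r.read_state()["time_s"],r.read_state()["eef_pos"])
out=[]
for n in ("top","scene"):
    p,d=optics.get_image(n); np.savez(n+"2.npz",p=p,d=d)
    x,y=(255,190) if n=="top" else (250,200)
    out.append(cv2.resize(p[y:y+110,x:x+110,::-1],None,fx=3.6,fy=3.6,interpolation=cv2.INTER_CUBIC))
    z=cloud(n,d); W=z; w=(d>0)&(np.hypot(W[...,0]-.5417,W[...,1]+.1502)<.05)&(p.min(-1)>60)&(W[...,2]>.068)&(W[...,2]<.09)
    print(n,np.median(W[w][:,2]),np.histogram(W[w][:,2],np.arange(.068,.09,.002))[0])
    P=W[w]; P=P[abs(P[:,2]-np.median(P[:,2]))<.004]; A=np.c_[P[:,:2]-P[:,:2].mean(0),np.ones(len(P))]; print("tilt",np.linalg.lstsq(A,P[:,2],rcond=None)[0])
cv2.imwrite("pics/after.png",np.hstack(out))
E
```

```text
[-3.4  2.2 -8.3] [ 0.5409 -0.1497  0.1128]
[-0.3 -0.2 -0.2] 0.07479676737492967
False
22.875 [ 0.36244741 -0.42796795  0.23948799]
top 0.07876873908930128 [  1   0   2  29 322 497 174  24  12  22]
tilt [-0.00308075  0.00384114  0.07866188]
scene 0.07812969688155134 [ 51  46  43  54 184 318  32  19  11  18]
tilt [0.0171843  0.00727967 0.07810336]
```

View pics/after.png

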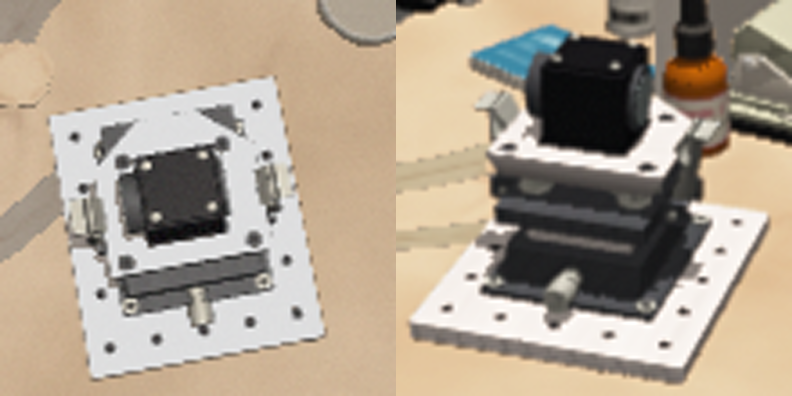

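The picture shows the plate level and centred, with its taper at the single ball and both catches hooked over its edges. The dish and bottle are untouched.

```bash
python3 -c "
from workcell import r
print(r.finish_job())"
```

```text
the job is handed in; nothing more can be done
None
```

The filter cube is back on its base: both catches have snapped over the plate, it sits level on the balls, the push stayed within about 10 N above the plate's weight, and the job is handed in at about 23 s.

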